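# Put the garlic away and wedge the keeper's dovetailed lid shut

## Robot

A 6-joint arm with a two-finger parallel gripper is mounted at the origin on a cart in front of the work surface, level with it; the furniture and walls round the work are solid. World frame = base frame: x ahead of the robot, y to its left, z up, the work surface at z = 0. Lengths are in mm, angles in rad, forces in N, time in s.
With the tool pointing down it reaches from about 150 to 775 mm from the base axis. Payload 6.1 kg.
Tool frame: the origin (TCP) lies midway between the tips of the shut fingers; the grasp point (between the pads) lies 19 mm behind it (arm.hold_point_z is the z of the grasp point in the tool frame, in mm); z points along the fingers, y is the line along which they close (so a half turn about z gives the same grasp; the last joint's range is limited). The gripper opens to 85 mm and grips with 20 to 120 N. Pads are 22 mm wide; open, the fingers measure 114 mm over their backs; the gripper's body (76 mm by 85 mm) begins 54 mm behind the grasp point. The pads swing forward as they close: fully open they stand 13 mm farther back than shut.
Start: joints at [-1.299, 0.126, -0.04, 1.405, 0, 1.571], TCP at [140.938, -505.712, 196.195] pointing down, gripper open.
Joint ranges: [-2.72, 2.72], [-0.95, 1.95], [-1.27, 1.35], [-1.78, 2.02], [-1.46, 1.47], [-3.14, 3.14]. Speed limits (rad/s): [2.39, 2.39, 3.01, 3.14, 3.14, 3.14].

## Interface

Orientations are given as a 3x3 rotation matrix whose columns are the frame's x, y, z axes.
In Python, from workcell import arm gives the robot as it stands. The module is installed in compiled form; this text tells all that it offers.
- The arm moves only by the shell command python3 -m inch 'ROWS' [FORCE]. ROWS is JSON, a list of rows, each a list of 3 entries, a list of its own where there are three numbers: the shift along the tool's x, y, z scaled (see below), then the turn, a rotation vector about the tool's x, y, z scaled (see below), then the opening, from 0 (shut) to 1 (fully open). A call has 1 to 12 rows; each row shifts and turns the commanded pose from where the row before left it, along the tool's axes as they then stand; what a row does not reach is not made up. The controller multiplies each number of a shift by 0.03 m and each number of a turn by 0.12 rad. A row lasts 1/10 s, in which the tool goes at most 50 mm and 8.59 degrees, less where a joint would pass 70% of its speed; a pose out of reach is approached as far as the arm can. A call with a number of a shift or a turn outside -1 to 1 is refused whole. A call with a gripper value outside its range is refused whole. The fingers move at their own pace and stop on an object; FORCE is the grip in N (left out, the last holds). Time passes only in rows, so rows that do not move let the fingers close. It gives the time, the measured TCP pose, the force, the opening and the grip force at its end, in the units of the state.
- arm.get_state(): the state, without advancing time (a new reading comes with each control period).
- arm.read_camera(name): name is "side" or "top"; returns the picture (400x640x3 uint8, red, green, blue); there is no depth.
- arm.get_calibration(name): a dict with "K" (3x3 intrinsics, pixels), "D" ([k1, k2, p1, p2, k3] as OpenCV has them; the pictures are not rectified), "extrinsics" (4x4, takes a point from camera to world coordinates). Camera axes: x right, y down, z forward; pixel columns grow to the right and rows downward; lengths in mm; the calibration is good to about 2 mm. A picture is of the moment at which its call begins. get_calibration takes no time and is no camera call.
- arm.finish_job(): hands the job in; it is judged then, once.
The state is a dict: "clock": time; "q": joint angles; "dq": joint speeds; "effort": joint torques, N m; "ee_pos": TCP position; "tcp_rot": TCP orientation; "wrist_force": force on the tool from outside, world axes, zero at the start; "torque": the same for the moment, N m; "grip_width": finger opening in mm; "gripper_force": force on a finger pad.
Only numpy, scipy, OpenCV 4.12 (cv2) and the standard library are available. Lean on these libraries where they do the work, as an engineer would, in place of code of your own. Each camera call takes 0.05 s, during which the arm holds its last target. There are 200 camera calls.

## Task

Put the garlic bulb into the open wooden keeper box, then close the box with its dark dovetailed lid: start it narrow end first in the wide end of the tapered way and slide it along until it wedges tight, its ends flush with the ends of the box. Do not disturb the lemon, the onion or the kitchen timer.

Things in the scene. Friction and masses are not known exactly. Their poses are not given: they have to be found in the camera images.
- keeper: Pale open-topped wooden box, fixed, 140 mm long, 74 mm high, tapered in plan: 112 mm wide outside at its wide (-x) end, which faces roughly the robot, 92 mm at the narrow (+x) end. Origin: centre of its underside, z up, +x the way the lid slides in. Cavity between 8 mm end walls 124 mm long, 77 mm wide at the wide end, 59 mm at the narrow; floor 6 mm above the worktop. End walls 62 mm high.
- way (a point): Where the lid's origin lies when home: on the keeper's mid-line, 62 mm up, level with the two 7 mm side ledges the lid slides on; axes as the keeper's. Rails rise 12 mm above the ledges, inner faces leaning in 20 degrees and converging 4 degrees each side toward +x: way 91.6 mm wide at the ledge, 82.8 mm at the rail tops at the wide end; 72 and 63.3 mm at the narrow. Both ends open, no stop.
- lid: Loose dark wooden lid, about 0.2 kg, flat on the worktop, right way up. 140 mm long (x), 12 mm thick; underside 91.6 mm wide at its -x end, 72 mm at its narrow +x end, which leads; top face 8.7 mm narrower (sides slope 20 degrees). Origin: centre of underside. Home: ends and top flush with the keeper's. 10 mm short of home it still has 0.7 mm play each side. Lifted 1 mm it wedges 5 mm early.
- bar_top (a point): Top centre of the lid's pale grip bar, 38 mm above the lid's underside: bar at the lid's middle, 14 mm thick along x, 44 mm long along y, 26 mm high; pinch it from above closing along x. 110 mm short of home the lid can be lowered between the rails from above (7 mm width to spare). With the lid down on the ledges, a push of 10 to 15 N along +x on the bar wedges it; it stays there.
- garlic: Loose garlic bulb, off-white, roundish, 48 x 50 mm wide and 51 mm high with its stem up, about 25 g. Origin: centre of its underside; widest about 20 mm up.
- garlic_mid (a point): Centre of the garlic bulb, 22 mm above its origin.
- lemon: Bystander: loose lemon, 72 x 57 x 58 mm, origin at its underside.
- onion: Bystander: loose red onion, 78 mm across, 84 mm high, origin at its underside.
- timer: Bystander: loose round kitchen timer, red top, 63 mm across, 41 mm high, origin at its underside.

How it is judged (in metres and radians):
On the way, in this order (a step that is already met when the one before it is completed fails the run):
1. the garlic bulb lies inside the keeper, let go (x of garlic_mid in the frame of keeper between -0.062 and 0.062 m and y of garlic_mid in the frame of keeper between -0.04 and 0.04 m and z of garlic_mid in the frame of keeper between 0.005 and 0.05 m and contact force between the fingers and garlic below 0.1 N and linear speed of garlic below 0.05 m/s), for 0.2 s.
2. the lid is pushed into its way until it wedges: home to 4 mm, with more than 5 N between lid and keeper (x of lid in the frame of keeper between -0.004 and 0.008 m and y of lid in the frame of keeper between -0.004 and 0.004 m and z of lid in the frame of keeper between 0.058 and 0.066 m and angle between the x axis of lid and the x axis of keeper, either way round below 0.05 rad and angle between lid's own z axis and vertical below 0.04 rad and contact force between lid and keeper above 5 N), for 0.05 s.
At the end, for the whole second after the job is handed in: Garlic inside the keeper, its centre under 50 mm above the worktop; lid at rest and level in its way, at most 4 mm short of home (8 mm past), within 4 mm sideways and in height, 0.05 rad in direction, and still wedged: more than 5 N between lid and keeper (a loose lid gives 2 N) (all of step 2 and x of garlic_mid in the frame of keeper between -0.062 and 0.062 m and y of garlic_mid in the frame of keeper between -0.04 and 0.04 m and z of garlic_mid in the frame of keeper between 0.005 and 0.05 m and linear speed of lid below 0.01 m/s and linear speed of garlic below 0.05 m/s); the robot touches nothing.
It fails at once if the lemon is pushed more than 25 mm (distance of lemon from where it was at the start of the episode above 0.025 m).
It fails at once if the onion is pushed more than 25 mm (distance of onion from where it was at the start of the episode above 0.025 m).
It fails at once if the timer is pushed more than 25 mm (distance of timer from where it was at the start of the episode above 0.025 m).
It also fails if it takes over 58 s, if anything falls off the work surface, if the arm or the gripper's body presses on something with over 40 N, if the wrist force passes 120 N, or if a joint passes its speed limit or range.

## Working session

There is one attempt and no reset: what is moved stays moved. The work goes in short steps, Python scripts to look and compute and a shell command to move; the robot and the scene stay as the last step left them, time stands still between calls to the robot, and variables do not carry over. Pictures are saved under pics/ and viewed, at most 10 in all, crops included, and the job is handed in when it is done.

```bash
mkdir -p pics
python3 - <<'E'
from workcell import arm
import cv2
for n in("top","side"):
    im=arm.read_camera(n); cv2.imwrite(f"pics/{n}0.png",im[:,:,::-1])
    c=arm.get_calibration(n); print(n,c["K"],c["D"],c["extrinsics"])
s=arm.get_state();print(s)
E
```

```text
top [[440.7387778    0.         319.14192889]
 [  0.         440.7387778  201.21062372]
 [  0.           0.           1.        ]] [-0.11169046  0.          0.          0.          0.        ] [[-2.55166619e-02 -9.90034169e-01  1.38496368e-01  4.61389567e+02]
 [-9.99619218e-01  2.67248204e-02  6.87050324e-03 -1.23800955e+01]
 [-1.05033235e-02 -1.38268318e-01 -9.90339110e-01  1.22283977e+03]
 [ 0.00000000e+00  0.00000000e+00  0.00000000e+00  1.00000000e+00]]
side [[490.27452508   0.         316.0852853 ]
 [  0.         490.27452508 201.8339058 ]
 [  0.           0.           1.        ]] [0.01856079 0.         0.         0.         0.        ] [[-9.97630377e-01  4.43049626e-02 -5.26374537e-02  6.84474905e+02]
 [ 6.75903535e-02  4.88207127e-01 -8.70106514e-01  9.05475503e+02]
 [-1.28520565e-02 -8.71602473e-01 -4.90044848e-01  5.76220875e+02]
 [ 0.00000000e+00  0.00000000e+00  0.00000000e+00  1.00000000e+00]]
{'clock': 0.1, 'q': array([-1.29901298e+00,  1.26363977e-01, -4.04977595e-02,  1.40540587e+00,
        6.07448193e-06,  1.57077966e+00]), 'dq': array([-0.00014963, -0.00302262,  0.00195123,  0.00094379,  0.00027062,
       -0.00027064]), 'effort': array([ 8.33144122e-05, -4.36902916e+01,  3.53607523e+01,  1.35693286e-02,
       -1.02680926e-04, -1.25330155e-05]), 'ee_pos': array([ 140.82655838, -505.3285689 ,  195.48737842]), 'tcp_rot': array([[ 9.63289218e-01,  2.68465511e-01, -3.89111888e-04],
       [ 2.68465793e-01, -9.63288173e-01,  1.41890060e-03],
       [ 6.09899446e-06, -1.47127488e-03, -9.99998918e-01]]), 'wrist_force': array([-0.07165881,  0.5580355 ,  0.69070925]), 'torque': array([-0.01794098, -0.07949856, -0.02508282]), 'gripper_force': 0.0, 'grip_width': 85.49628044130397}
```

View pics/top0.png

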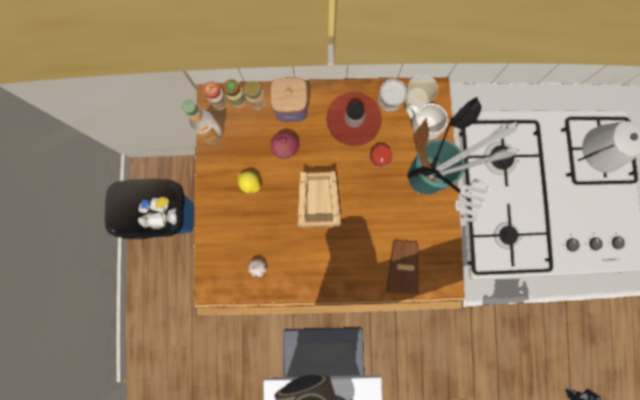

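View pics/side0.png

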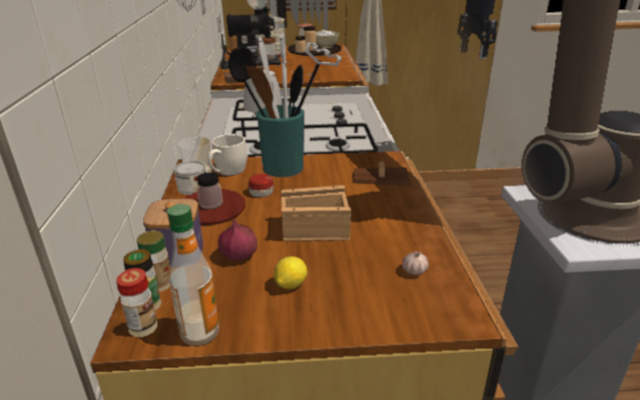

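Run:
```python
import cv2,numpy as np
im=cv2.imread("pics/top0.png")
def c(u,v,w,h,s): return cv2.resize(im[v:v+h,u:u+w],None,fx=s,fy=s,interpolation=cv2.INTER_CUBIC)
a=c(285,155,70,80,7.); b=c(380,230,50,70,5.6)  # 490x560
g=c(240,250,36,30,5.6)
o=np.zeros((568,780,3),np.uint8); o[:560,:490]=a; o[:392,495:775]=b; o[395:563,495:697]=g[:168,:202]
cv2.imwrite("pics/crop0.png",o)
```

```text
(no output)
```

View pics/crop0.png

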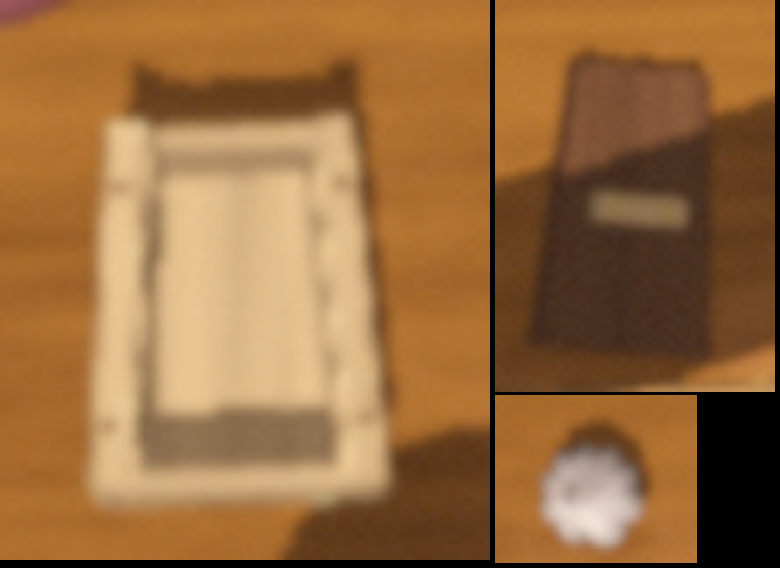

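The top crop shows the keeper corners at about (300,172), (335,171), (341,225) and (298,225). The bar is centred near (406,268), the lid's narrow end points up (+x), and the garlic is near (258,268). Next I fit the poses.

```bash
cat > h.py <<'E'
from workcell import arm
import cv2,numpy as np
from scipy.optimize import least_squares
def proj(n,P):
    c=arm.get_calibration(n); T=np.linalg.inv(np.array(c["extrinsics"]))
    return cv2.projectPoints(np.asarray(P,float).reshape(-1,3),cv2.Rodrigues(T[:3,:3])[0],T[:3,3],np.array(c["K"]),np.array(c["D"]))[0][:,0]
def pl(p,M): # pose x,y,yaw of model pts
    c,s=np.cos(p[2]),np.sin(p[2]); M=np.asarray(M,float)
    return np.c_[p[0]+c*M[:,0]-s*M[:,1],p[1]+s*M[:,0]+c*M[:,1],M[:,2]]
def fit(M,px,x0,n="top"):
    r=least_squares(lambda p:(proj(n,pl(p,M))-px).ravel(),x0,x_scale=[100,100,1]); return r.x,r.fun.reshape(-1,2)
def ray(n,uv,z):
    return least_squares(lambda p:(proj(n,[p[0],p[1],z])[0]-uv),[450,0]).x
E
python3 - <<'E'
from h import *
np.set_printoptions(precision=2,suppress=True)
K=[(70,46,74),(70,-46,74),(-70,-56,74),(-70,56,74)]
px=np.array([(106,120),(352,114),(390,490),(90,490)])/7+[284.5,154.5]
k=fit(K,px,[450,0,0]);print("keeper",*k)
L=[(70,36,0),(70,-36,0),(-70,-45.8,0),(-70,45.8,0)]
off=np.array([495,0]); f=lambda a:(np.array(a)-off)/5.6+[379.5,229.5]
l=fit(L,f([(573,58),(708,66),(712,355),(528,342)]),[300,-200,0]);print("lid",*l)
B=[(7,22,38),(7,-22,38),(-7,-22,38),(-7,22,38)]
print("bar",*fit(B,f([(592,190),(691,203),(687,230),(589,218)]),[300,-200,0]))
g=(np.array([593,497])-[495,395])/5.6+[239.5,249.5];print("garlic",ray("top",g,22))
# check side: project
print(proj("side",pl(k[0],[(-70,56,74),(70,46,74),(70,46,0),(-70,56,0)])))
print(proj("side",[*ray("top",g,22),22]), proj("side",pl(l[0],[(0,0,38)])))
for n,uv,z in(("lemon",(249,182),29),("onion",(285,145),40),("timer",(381,155),35)):print(n,ray("top",uv,z))
E
```

```text
keeper [631.63  -1.62  -0.  ] [[ 0.48  0.38]
 [-0.07  0.41]
 [-0.22 -0.87]
 [-0.19  0.11]]
lid [ 445.68 -232.45   -0.11] [[-0.95 -0.2 ]
 [ 0.66  0.5 ]
 [ 0.27  0.02]
 [ 0.01 -0.31]]
bar [ 443.33 -229.88   -0.16] [[ 0.7  -0.05]
 [-0.74 -0.27]
 [-0.6   0.14]
 [ 0.63  0.18]]
garlic [451.88 169.02]
[[351.3  210.18]
 [282.06 210.71]
 [283.7  241.08]
 [350.52 240.62]]
[[416.61 261.93]] [[381.24 164.26]]
lemon [687.2  188.42]
onion [786.43  86.31]
timer [ 751.97 -178.56]
```

```bash
python3 -m inch '[[[0,0,0],[0,0,-0.985],1],[[0,0,0],[0,0,-0.985],1],[[0,0,0],[0,0,-0.985],1],[[0,0,0],[0,0,-0.985],1],[[0,0,0],[0,0,-0.985],1],[[0,0,0],[0,0,-0.985],1],[[0,0,0],[0,0,-0.985],1],[[0,0,0],[0,0,-0.985],1],[[0,0,0],[0,0,-0.985],1],[[0,0,0],[0,0,-0.985],1],[[0,0,0],[0,0,-0.985],1],[[0,0,0],[0,0,0],1]]'
python3 -m inch '[[[0.9,0.45,0],[0,0,0],1],[[0.9,0.45,0],[0,0,0],1],[[0.9,0.45,0],[0,0,0],1],[[0.9,0.45,0],[0,0,0],1],[[0.9,0.45,0],[0,0,0],1],[[0.9,0.45,0],[0,0,0],1],[[0.9,0.45,0],[0,0,0],1],[[0.9,0.45,0],[0,0,0],1],[[0.9,0.45,0],[0,0,0],1],[[0.9,0.45,0],[0,0,0],1],[[0.9,0.45,0],[0,0,0],1],[[0.9,0.45,0],[0,0,0],1]]'
```

```text
clock: 1.3
ee_pos: [140.9, -505.5, 195.8]
tcp_rot: [[-0.002, 1.0, -0.0], [1.0, 0.002, 0.001], [0.001, -0.0, -1.0]]
wrist_force: [-0.0, -0.3, 0.4]
grip_width: 85.5
gripper_force: 0.0
clock: 2.5
ee_pos: [302.7, -180.3, 196.1]
tcp_rot: [[0.002, 1.0, 0.0], [1.0, -0.002, -0.0], [-0.0, 0.0, -1.0]]
wrist_force: [-0.3, -0.9, 0.1]
grip_width: 85.6
gripper_force: 0.0
```

```bash
python3 -m inch '[[[0.97,0.41,0.2],[0,0,0],1],[[0.97,0.41,0.2],[0,0,0],1],[[0.97,0.41,0.2],[0,0,0],1],[[0.97,0.41,0.2],[0,0,0],1],[[0.97,0.41,0.2],[0,0,0],1],[[0.97,0.41,0.2],[0,0,0],1],[[0.97,0.41,0.2],[0,0,0],1],[[0.97,0.41,0.2],[0,0,0],1],[[0.97,0.41,0.2],[0,0,0],1],[[0.97,0.41,0.2],[0,0,0],1],[[0.95,0.41,0.2],[0,0,0],1],[[0,0,0],[0,0,0],1]]'
python3 - <<'E'
from h import *
for n in("top","side"): cv2.imwrite(f"pics/{n}1.png",arm.read_camera(n)[:,:,::-1])
a=cv2.imread("pics/top1.png")[190:310,200:300];b=cv2.imread("pics/side1.png")[180:300,350:450]
cv2.imwrite("pics/c1.png",cv2.resize(np.hstack([a,b]),None,fx=4,fy=4))
print(arm.get_state()["ee_pos"])
E
```

```text
clock: 3.7
ee_pos: [438.1, 140.6, 128.9]
tcp_rot: [[-0.002, 1.0, -0.001], [1.0, 0.002, 0.0], [0.0, -0.001, -1.0]]
wrist_force: [-0.9, 0.2, 0.3]
grip_width: 85.4
gripper_force: 0.0
[436.99870921 138.37764733 129.66768988]
```

View pics/c1.png

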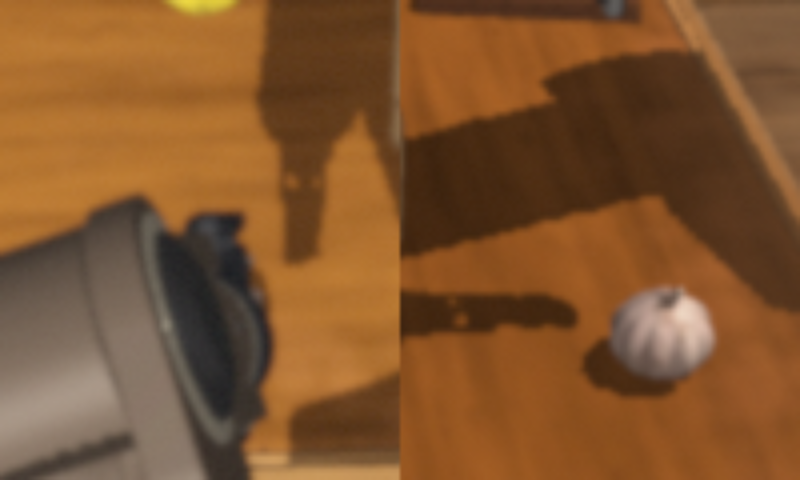

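The side view shows the garlic centred near (415.5,263.7), and the arm is not over it yet. I'll cross-check its position from both views.

Run:
```python
from h import *
print([ray("side",(415.5,263.7),z) for z in(22,25)],ray("top",(257,267.7),25))
print(arm.get_state()["ee_pos"])
```

```text
[array([455.31230353, 174.31489767]), array([456.55276169, 178.2726732 ])] [451.94070251 168.56776535]
[436.99870921 138.37764733 129.66768988]
```

```bash
python3 -m inch '[[[0.56,0.275,0],[0,0,0],1],[[0.56,0.275,0.5],[0,0,0],1],[[0,0,0.7],[0,0,0],1],[[0,0,0.7],[0,0,0],1],[[0,0,0],[0,0,0],1]]' 20
```

```text
clock: 4.3
ee_pos: [452.4, 171.0, 71.0]
tcp_rot: [[0.0, 1.0, -0.004], [1.0, -0.0, -0.001], [-0.001, -0.004, -1.0]]
wrist_force: [-1.7, -0.7, -1.1]
grip_width: 85.4
gripper_force: 0.0
```

```bash
python3 -m inch '[[[0.03,0.03,0.6],[0,0,0],1],[[0,0,0.6],[0,0,0],1],[[0,0,0.6],[0,0,0],1],[[0,0,0.4],[0,0,0],1],[[0,0,0],[0,0,0],1],[[0,0,0],[0,0,0],0],[[0,0,0],[0,0,0],0],[[0,0,0],[0,0,0],0],[[0,0,0],[0,0,0],0],[[0,0,0],[0,0,0],0],[[0,0,0],[0,0,0],0],[[0,0,0],[0,0,0],0]]' 20
```

```text
clock: 5.5
ee_pos: [454.6, 173.4, 8.8]
tcp_rot: [[-0.002, 1.0, 0.0], [1.0, 0.002, 0.002], [0.002, 0.0, -1.0]]
wrist_force: [-5.6, 1.0, 11.7]
grip_width: 12.8
gripper_force: 18.7
```

Run:
```python
from h import *
b=arm.read_camera("side");cv2.imwrite("pics/side2.png",b[:,:,::-1])
cv2.imwrite("pics/c2.png",cv2.resize(b[180:320,320:500,::-1],None,fx=4,fy=4))
s=arm.get_state();print(s["ee_pos"],s["grip_width"],s["wrist_force"])
```

```text
[454.58354365 173.44425477   8.7517227 ] 12.749016628145295 [-6.93672206  1.08673413 11.7243791 ]
```

View pics/c2.png

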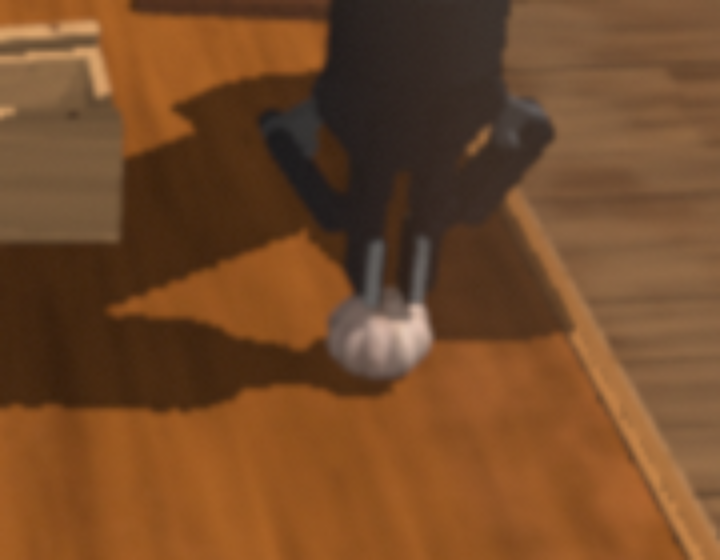

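Run:
```python
from h import *
b=[320,180]
for z in(8.8,27.8,50):print(z,(proj("side",[454.6,173.4,z])[0]-b)*4)
for y in (175,185,195):print(y,(proj("side",[452,y,22])[0]-b)*4)
print(ray("side",(415,265),22))
```

```text
8.8 [380.61996861 356.21265582]
27.8 [384.09124232 323.50156577]
50 [388.242342   284.43875872]
175 [389.34900856 335.32167236]
185 [394.69703213 348.22884329]
195 [400.14960817 361.3869447 ]
[457.2216289  178.21091617]
```

Run:
```python
from h import *
s=arm.get_state();p=s["ee_pos"];out=[]
for n in("top","side"):
    im=arm.read_camera(n)[:,:,::-1].copy()
    x0,y0=(200,190) if n=="top" else (330,150)
    c=cv2.resize(im[y0:y0+150,x0:x0+130],None,fx=3,fy=3,interpolation=cv2.INTER_CUBIC)
    for z in(0,19,73,110):
        q=(proj(n,p+[0,0,z])[0]-[x0,y0])*3+1; cv2.circle(c,tuple(int(v) for v in q),3,(0,255,0),1)
    for d in(-38,38):
        q=(proj(n,p+[0,d,73])[0]-[x0,y0])*3+1; cv2.circle(c,tuple(int(v) for v in q),3,(255,255,0),1)
    for d in(-57,57):
        q=(proj(n,p+[d,0,30])[0]-[x0,y0])*3+1; cv2.circle(c,tuple(int(v) for v in q),3,(0,0,255),1)
    out.append(c)
cv2.imwrite("pics/c3.png",np.hstack(out))
```

```text
(no output)
```

View pics/c3.png

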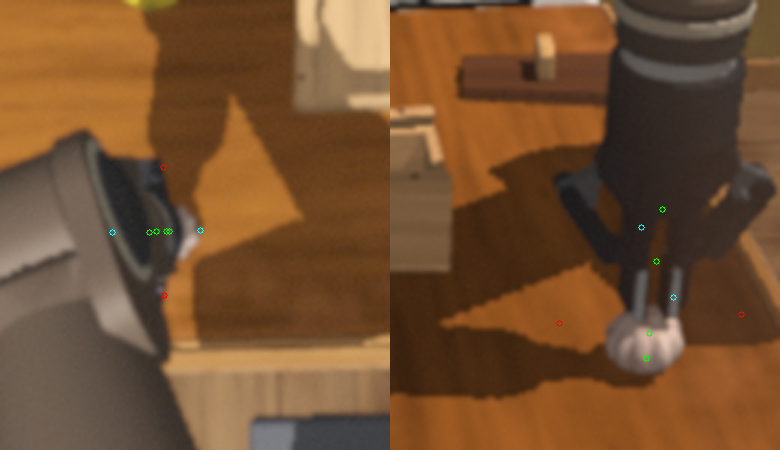

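```bash
python3 -m inch '[[[0,0,-0.4],[0,0,0],0],[[0,0,-0.6],[0,0,0],0],[[0,0,-0.6],[0,0,0],0],[[0,0,-0.6],[0,0,0],0],[[0,0,-0.6],[0,0,0],0],[[0,0,0],[0,0,0],0],[[0,0,0],[0,0,0],0]]'
python3 - <<'E'
from h import *
s=arm.get_state();p=s["ee_pos"];out=[]
for n in("top","side"):
    im=arm.read_camera(n)[:,:,::-1].copy()
    x0,y0=(200,190) if n=="top" else (330,150)
    c=cv2.resize(im[y0:y0+150,x0:x0+130],None,fx=3,fy=3,interpolation=cv2.INTER_CUBIC)
    for z in(0,):
        q=(proj(n,p+[0,0,z])[0]-[x0,y0])*3+1; cv2.circle(c,tuple(int(v) for v in q),3,(0,255,0),1)
    out.append(c)
cv2.imwrite("pics/c4.png",np.hstack(out))
E
```

```text
clock: 6.35
ee_pos: [455.1, 172.7, 91.4]
tcp_rot: [[-0.001, 1.0, 0.001], [1.0, 0.001, 0.0], [0.0, 0.001, -1.0]]
wrist_force: [0.3, 0.1, 0.0]
grip_width: 0.1
gripper_force: 0.0
```

View pics/c4.png

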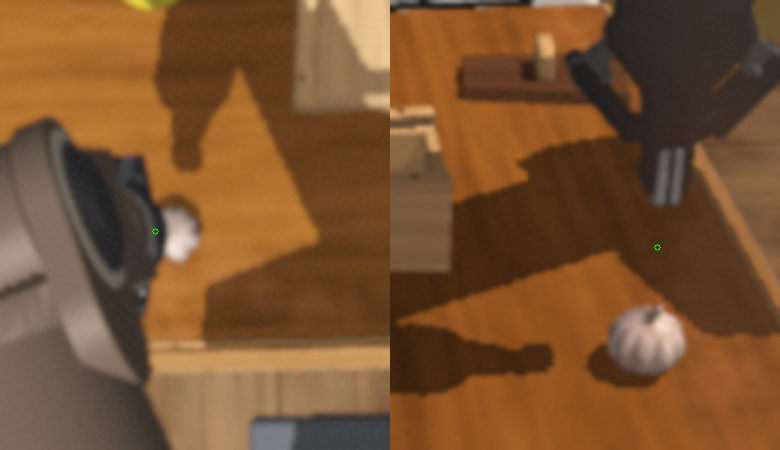

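The tip in the side view is at about (421.7,217.7), roughly 15 px above where its reported pose projects. I'll check the tool offset by touching the bare worktop with shut fingers.

```bash
python3 -m inch '[[[-0.8,0,0],[0,0,0],0],[[-0.8,0,0],[0,0,0],0],[[-0.6,0,0],[0,0,0],0],[[0,0,0.9],[0,0,0],0],[[0,0,0.9],[0,0,0],0],[[0,0,0.7],[0,0,0],0],[[0,0,0],[0,0,0],0],[[0,0,0],[0,0,0],0]]'
python3 - <<'E'
from h import *
s=arm.get_state();p=s["ee_pos"];q=s["q"];print(p,q,s["wrist_force"])
im=arm.read_camera("side")[:,:,::-1].copy();cv2.imwrite("pics/side5.png",im)
im2=arm.read_camera("top")[:,:,::-1].copy();cv2.imwrite("pics/top5.png",im2)
u=proj("side",p)[0];print(u,proj("top",p)[0])
x0,y0=int(u[0])-60,int(u[1])-100
c=cv2.resize(im[y0:y0+130,x0:x0+130],None,fx=4,fy=4,interpolation=cv2.INTER_CUBIC);print(x0,y0)
cv2.circle(c,tuple(int(v) for v in (u-[x0,y0])*4+2),4,(0,255,0),1)
cv2.imwrite("pics/c5.png",c)
E
```

```text
clock: 7.25
ee_pos: [454.2, 106.5, 15.8]
tcp_rot: [[-0.001, 1.0, -0.002], [1.0, 0.001, -0.0], [-0.0, -0.002, -1.0]]
wrist_force: [0.2, -0.1, 1.1]
grip_width: 0.2
gripper_force: 0.0
[454.24389695 106.51416806  15.80075238] [ 2.30317844e-01  8.52184321e-02 -4.89236152e-01  9.98189041e-01
  1.08065418e-05  1.79992415e+00] [ 0.16170166 -0.06363979  1.06722949]
[407.47199855 245.90906403] [280.18819636 266.31699826]
347 145
```

View pics/c5.png

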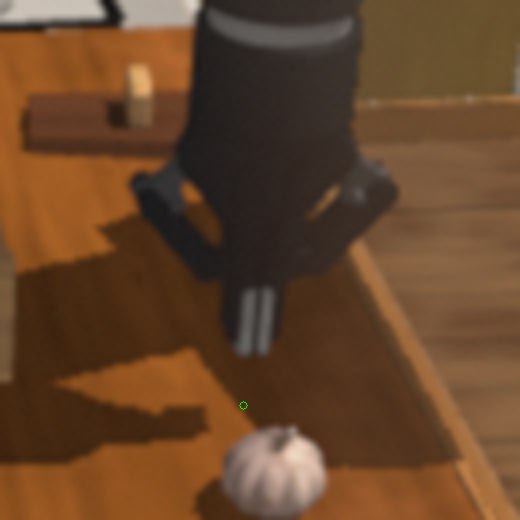

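Run:
```python
from h import *
np.set_printoptions(precision=1,suppress=True)
s0=np.array([ray("top",np.array(c)/7+[284.5,154.5],0) for c in((137,68),(355,62))])
t0=pl([631.6,-1.6,0],[(70,46,74),(70,-46,74)])[:,:2]
d=(s0-t0)/74;print("shadow/height",d)
st=np.array(ray("side",(347+208/4,145+420/4),0));print("tip shadow",st)
for z in range(0,80,10):
    t=np.array(ray("side",(410.7,233),z)); print(z,t,(st-t)/max(z,1))
```

```text
shadow/height [[ 0.5 -0.1]
 [ 0.5 -0.1]]
tip shadow [468.2  96.9]
0 [429.7  36.7] [38.4 60.2]
10 [434.2  51.8] [3.4 4.5]
20 [438.6  66.8] [1.5 1.5]
30 [443.   81.9] [0.8 0.5]
40 [447.4  97. ] [ 0.5 -0. ]
50 [451.9 112.1] [ 0.3 -0.3]
60 [456.3 127.2] [ 0.2 -0.5]
70 [460.7 142.2] [ 0.1 -0.6]
```

```bash
for i in 1 2 3; do python3 -m inch '[[[0,0,0.2],[0,0,0],0],[[0,0,0],[0,0,0],0],[[0,0,0],[0,0,0],0]]' | egrep 'ee_pos|wrist'; done
```

```text
ee_pos: [455.0, 106.7, 10.4]
wrist_force: [-0.1, -0.2, 0.4]
ee_pos: [454.6, 106.6, 3.9]
wrist_force: [-0.5, 0.3, -0.1]
ee_pos: [454.7, 106.6, -2.1]
wrist_force: [0.7, 1.2, 0.6]
```

```bash
for i in 1 2 3; do python3 -m inch '[[[0,0,0.2],[0,0,0],0],[[0,0,0],[0,0,0],0],[[0,0,0],[0,0,0],0]]' | egrep 'ee_pos|wrist'; done
```

```text
ee_pos: [454.7, 106.6, -8.0]
wrist_force: [-0.1, -0.0, -0.4]
ee_pos: [454.7, 106.6, -14.1]
wrist_force: [0.2, 0.5, 0.4]
ee_pos: [454.7, 106.6, -20.1]
wrist_force: [-0.3, -0.1, 0.5]
```

```bash
for i in 1 2 3 4; do python3 -m inch '[[[0,0,0.1],[0,0,0],0],[[0,0,0],[0,0,0],0],[[0,0,0],[0,0,0],0]]' | egrep 'ee_pos|wrist'; done
python3 - <<'E'
from h import *
im=arm.read_camera("side")[:,:,::-1].copy();cv2.imwrite("pics/side6.png",im)
im=arm.read_camera("top")[:,:,::-1].copy();cv2.imwrite("pics/top6.png",im)
E
```

```text
ee_pos: [454.8, 106.6, -22.9]
wrist_force: [0.9, -0.7, 0.9]
ee_pos: [454.8, 106.6, -25.9]
wrist_force: [0.4, 0.3, -0.0]
ee_pos: [454.8, 106.6, -28.9]
wrist_force: [-0.5, 0.1, -1.4]
ee_pos: [454.8, 106.6, -31.9]
wrist_force: [-0.6, 0.3, -0.2]
```

```bash
for i in 1 2 3; do python3 -m inch '[[[0,0,0.08],[0,0,0],0],[[0,0,0],[0,0,0],0],[[0,0,0],[0,0,0],0]]' | egrep 'ee_pos|wrist'; done
```

```text
ee_pos: [454.8, 106.6, -34.3]
wrist_force: [0.3, -0.6, 0.0]
ee_pos: [455.2, 106.7, -35.1]
wrist_force: [-5.1, -1.4, 14.0]
ee_pos: [455.4, 106.8, -35.2]
wrist_force: [-13.5, -4.1, 36.7]
```

```bash
python3 -m inch '[[[0,0,-0.1],[0,0,0],0],[[0,0,-0.1],[0,0,0],0],[[0,0,0],[0,0,0],0],[[0,0,0],[0,0,0],0]]'
python3 - <<'E'
from h import *
p=arm.get_state()["ee_pos"]+[0,0,35]
im=arm.read_camera("side");u=proj("side",p)[0];print(p,u)
h=cv2.cvtColor(im,cv2.COLOR_RGB2HSV).astype(int)
r,c=int(u[1]),int(u[0])
for y in range(r-16,r+9,1):print(y," ".join("%3d/%3d"%(h[y,x,1],h[y,x,2]) for x in range(c-8,c+10)))
E
```

```text
clock: 11.75
ee_pos: [454.8, 106.6, -33.3]
tcp_rot: [[-0.001, 1.0, -0.0], [1.0, 0.001, -0.0], [-0.0, -0.0, -1.0]]
wrist_force: [0.2, -0.8, -0.1]
grip_width: 0.4
gripper_force: 0.0
[454.76253627 106.63021046   1.65170774] [406.68319408 251.76674183]
235  44/ 35  46/ 33  31/ 33  32/ 32  40/ 32  53/ 34  44/ 35  50/ 36  58/ 35  47/ 38  71/ 36  69/ 37  64/ 36  67/ 38  64/ 40  59/ 43  64/ 44  68/ 45
236 117/ 48 116/ 46  75/ 41  45/ 34  31/ 33  53/ 34  39/ 33  51/ 35  55/ 37  48/ 37  55/ 37  69/ 37  72/ 39  70/ 40  70/ 40  65/ 43  58/ 44  72/ 46
237 156/ 67 162/ 63 117/ 50  62/ 37  39/ 33  44/ 35  45/ 34  51/ 35  34/ 37  46/ 39  60/ 38  60/ 38  52/ 44  50/ 46  57/ 45  67/ 42  65/ 43  88/ 49
238 189/ 73 174/ 69 139/ 55  60/ 38  38/ 34  30/ 34  36/ 35  36/ 42  31/ 50  24/ 53  43/ 48  43/ 47  26/ 60  22/ 70  33/ 62  54/ 47  74/ 45 115/ 53
239 192/ 73 175/ 70 142/ 54  60/ 38  39/ 33  38/ 34  39/ 39  19/ 54  17/ 74  13/ 79  23/ 68  34/ 53  25/ 70  18/ 86  20/ 76  38/ 53  81/ 44 127/ 56
240 188/ 72 174/ 66 138/ 50  68/ 34  40/ 32  39/ 33  30/ 42  20/ 65  12/ 87  11/ 92  16/ 78  31/ 58  24/ 75  17
[... 2148 characters left out ...]
/ 85 184/ 72 145/ 74 113/ 86  84/103  68/124  62/140  61/151  60/161  59/169  58/176  61/168  63/149  67/125
256 196/139 200/148 199/146 197/136 201/113 177/ 88 117/ 87  83/102  67/121  60/137  59/152  57/161  59/170  58/179  59/181  62/169  65/148  69/125
257 199/151 200/153 200/152 201/147 194/134 159/112  98/102  67/110  59/129  58/146  56/160  58/168  57/174  56/182  59/183  61/172  65/154  71/133
258 200/153 199/154 198/153 199/149 186/137 140/115  83/102  60/111  58/133  57/153  55/162  56/168  57/176  58/186  59/191  60/184  64/174  69/167
259 200/153 199/154 200/154 199/149 180/132 120/104  68/ 97  56/114  58/133  58/149  56/156  56/165  56/177  58/189  57/193  57/191  62/189  68/191
```

```bash
python3 -m inch '[[[0,0,-0.9],[0,0,0],1],[[0,0,-0.9],[0,0,0],1],[[0,0,-0.9],[0,0,0],1],[[0.5,0,-0.4],[0,0,0],1],[[0.8,0,0],[0,0,0],1],[[0.8,0,0],[0,0,0],1],[[0.1,0,0],[0,0,0],1],[[0,0,0],[0,0,0],1],[[0,0,0],[0,0,0],1]]'
```

```text
clock: 12.7
ee_pos: [454.5, 172.1, 59.5]
tcp_rot: [[-0.001, 1.0, -0.001], [1.0, 0.001, -0.001], [-0.001, -0.001, -1.0]]
wrist_force: [0.1, -0.3, 0.4]
grip_width: 85.5
gripper_force: 0.0
```

```bash
python3 -m inch '[[[0,0,0.6],[0,0,0],1],[[0,0,0.6],[0,0,0],1],[[0,0,0.6],[0,0,0],1],[[0,0,0.6],[0,0,0],1],[[0,0,0.6],[0,0,0],1],[[0,0,0],[0,0,0],1],[[0,0,0],[0,0,0],0],[[0,0,0],[0,0,0],0],[[0,0,0],[0,0,0],0],[[0,0,0],[0,0,0],0],[[0,0,0],[0,0,0],0],[[0,0,0],[0,0,0],0]]' 20
python3 -m inch '[[[0,0,-0.3],[0,0,0],0],[[0,0,-0.5],[0,0,0],0],[[0,0,-0.7],[0,0,0],0],[[0,0,-0.9],[0,0,0],0],[[0,0,-0.9],[0,0,0],0],[[0,0,-0.9],[0,0,0],0],[[0,0,0],[0,0,0],0]]'
```

```text
clock: 13.9
ee_pos: [455.8, 172.8, -28.6]
tcp_rot: [[-0.001, 1.0, 0.002], [1.0, 0.001, 0.0], [0.0, 0.002, -1.0]]
wrist_force: [-1.4, -1.8, 5.1]
grip_width: 45.9
gripper_force: 19.9
clock: 14.6
ee_pos: [457.2, 173.6, 100.7]
tcp_rot: [[-0.001, 1.0, 0.007], [1.0, 0.001, 0.003], [0.003, 0.007, -1.0]]
wrist_force: [-0.5, 0.3, 0.1]
grip_width: 46.0
gripper_force: 20.6
```

```bash
python3 -m inch '[[[-0.6,0.6,0],[0,0,0],0],[[-0.9,0.9,0],[0,0,0],0],[[-0.9,0.9,0],[0,0,0],0],[[-0.9,0.9,0],[0,0,0],0],[[-0.9,0.9,0],[0,0,0],0],[[-0.9,0.9,0],[0,0,0],0],[[-0.7,0.7,0],[0,0,0],0],[[0,0,0],[0,0,0],0],[[0,0,0],[0,0,0],0],[[0,0,0],[0,0,0],0]]'
```

```text
clock: 15.6
ee_pos: [628.2, -0.5, 95.8]
tcp_rot: [[-0.002, 1.0, -0.001], [1.0, 0.002, 0.0], [0.0, -0.001, -1.0]]
wrist_force: [0.6, 0.7, -0.3]
grip_width: 45.9
gripper_force: 20.7
```

```bash
python3 -m inch '[[[0,0.05,0.5],[0,0,0],0],[[0,0,0.6],[0,0,0],0],[[0,0,0.6],[0,0,0],0],[[0,0,0.6],[0,0,0],0],[[0,0,0.5],[0,0,0],0],[[0,0,0.5],[0,0,0],0],[[0,0,0.3],[0,0,0],0],[[0,0,0.2],[0,0,0],0],[[0,0,0],[0,0,0],0],[[0,0,0],[0,0,0],0]]'
```

```text
clock: 16.6
ee_pos: [630.8, -0.9, -17.4]
tcp_rot: [[-0.002, 1.0, 0.001], [1.0, 0.002, 0.0], [0.0, 0.001, -1.0]]
wrist_force: [-0.4, 0.5, 0.2]
grip_width: 46.0
gripper_force: 20.6
```

Now I open partway, then lift.

```bash
python3 -m inch '[[[0,0,0],[0,0,0],0.75],[[0,0,0],[0,0,0],0.75],[[0,0,0],[0,0,0],0.75],[[0,0,0],[0,0,0],0.75],[[0,0,0],[0,0,0],0.75],[[0,0,-0.3],[0,0,0],0.75],[[0,0,-0.6],[0,0,0],0.75],[[0,0,-0.9],[0,0,0],0.75],[[0,0,-0.9],[0,0,0],0.75],[[0,0,-0.9],[0,0,0],0.75],[[0,0,-0.9],[0,0,0],0.75],[[0,0,0],[0,0,0],0.75]]'
```

```text
clock: 17.8
ee_pos: [632.9, -1.2, 122.3]
tcp_rot: [[-0.001, 1.0, 0.008], [1.0, 0.001, -0.0], [-0.0, 0.008, -1.0]]
wrist_force: [-0.4, 0.3, 0.7]
grip_width: 64.1
gripper_force: 0.0
```

Run:
```python
from h import *
np.set_printoptions(precision=2,suppress=True)
im=arm.read_camera("top");cv2.imwrite("pics/top7.png",im[:,:,::-1])
r=im[230:302,378:432].astype(int)
h=cv2.cvtColor(r.astype(np.uint8),cv2.COLOR_RGB2HSV).astype(int)
# bar: look at hsv around
for y in range(33,44,1):print(y+230," ".join("%3d,%3d"%(h[y,x,1],h[y,x,2]) for x in range(15,40)))
print("row 250"," ".join("%3d,%3d"%(h[20,x,1],h[20,x,2]) for x in range(4,50)))
print("row 285"," ".join("%3d,%3d"%(h[55,x,1],h[55,x,2]) for x in range(0,50)))
```

```text
263 151,130 148,131 143,128 147,118 140,106 127,104 126,111 125,112 128,106 129,101 126, 97 134, 93 130, 90 141, 87 135, 87 138, 85 131, 84 140, 84 141, 87 145,104 152,124 147,134 147,135 150,134 154,137
264 152,131 147,132 144,126 141,119 125,122 113,145 110,165 113,169 119,163 121,158 118,154 118,149 118,145 119,141 123,137 123,131 122,127 124,123 125,120 136,124 136,135 143,137 147,135 147,135 156,137
265 147,132 145,132 149,127 137,123 116,143 109,180 102,202 104,209 113,207 114,204 109,203 106,200 105,197 106,194 107,190 108,186 111,181 117,177 119,172 117,170 120,164 133,148 146,136 152,134 161,138
266 144,133 147,130 149,127 130,129 117,155 104,198  99,222 103,226 111,225 113,224 104,225  97,226  98,224  99,222  98,221 101,218 106,215 113,212 112,210 107,208 107,196 120,166 137,141 148,133 154,139
267 147,132 150,131 146,129 128,132 113,163 103,204  98,226 100,231 110,230 108,230  99,232  95,233  94,233  94,233  95,232  97,231 104,229 114,225 113,225 103,225 103,213 117,177 136,144 144,136 159,136
268 146,133 144,131 142,129 131,134 116,162 104,201  99,219 100,224 106,224 104,
[... 1227 characters left out ...]
,152 164,123 148,117 148,124 144,129 152,129 145,128 147,128 151,127 148,126 147,125 147,123 145,123 149,125 144,129 148,131 145,137 148,134 145,132 145,135 143,137 148,138 147,139 144,138 150,134 148,129 162,129 177,147 183,167 190,176 185,178 187,179 187,179 185,179 188,180 188,179 185,179
row 285 183,180 185,179 186,178 185,178 185,178 185,178 190,177 187,168 176,145 162,115 152,111 151,123 148,131 153,135 148,134 145,135 148,134 147,135 143,137 149,135 148,133 148,131 147,130 146,126 148,124 147,128 149,130 150,133 152,134 148,133 144,133 143,136 148,136 148,138 144,136 149,135 150,138 146,138 149,139 156,144 172,162 176,184 176,193 177,194 172,196 170,197 170,196 168,197 169,196 170,196
```

```bash
cat > sil.py <<'E'
from h import *
from scipy.optimize import minimize
def silh(solids,p,x0,y0,w,h,s=8):
    m=np.zeros((h*s,w*s),np.uint8)
    for M in solids:
        q=(proj("top",pl(p,M))-[x0,y0]+.5)*s
        cv2.fillConvexPoly(m,cv2.convexHull(np.round(q*16).astype(np.int32)),255,shift=4)
    return cv2.resize(m,(w,h),interpolation=cv2.INTER_AREA)/255.
def sfit(soft,solids,p0,x0,y0):
    h,w=soft.shape
    f=lambda d:((silh(solids,p0+np.array(d)*[1,1,.01],x0,y0,w,h)-soft)**2).sum()
    r=minimize(f,[0,0,0],method="Nelder-Mead",options=dict(initial_simplex=[[0,0,0],[6,0,0],[0,6,0],[0,0,5]],xatol=.05))
    return p0+r.x*[1,1,.01],r.fun
LID=[[(s*70,t*(w-d),z) for s,w in((1,36),(-1,45.8)) for t in(1,-1) for d,z in((0,0),(4.35,12))]]
def box(a): return [(x,y,z) for x,y in a for z in(0,74)]
KEEP=[[(s*70,t*w,z) for s,w in((1,46),(-1,56)) for t in(1,-1) for z in(0,62)]]+\
     [[(70,t*y,74) for y in(31.65,46)]+[(-70,t*y,74) for y in(41.4,56)]+[(70,t*46,0),(-70,t*56,0)] for t in(1,-1)]
E
python3 - <<'E'
from sil import *
np.set_printoptions(precision=3,suppress=True)
im=cv2.imread("pics/top7.png")[232:298,384:430]
S=cv2.cvtColor(im,cv2.COLOR_BGR2HSV)[:,:,1].astype(float)
soft=np.clip((183-S)/(183-150),0,1)
soft[64:]=0
soft[:, 44:]=0
print("lid",*sfit(soft,LID,np.array([444.5,-231,-.13]),384,232))
V=cv2.cvtColor(im,cv2.COLOR_BGR2HSV)[:,:,2].astype(float)
w=np.clip((V-135)/90,0,1);w[:30]=0;w[41:]=0;w[:,:6]=0;w[:,32:]=0
ys,xs=np.mgrid[0:66,0:46];c=np.array([(w*xs).sum(),(w*ys).sum()])/w.sum();print("bar px",c+[384,232],"z38",ray("top",c+[384,232],38),"z36",ray("top",c+[384,232],36))
k=cv2.imread("pics/top0.png")[150:235,285:355]
h=cv2.cvtColor(k,cv2.COLOR_BGR2HSV).astype(float)
m=((h[:,:,1]<150)&(h[:,:,2]>110)).astype(np.uint8)
cn=max(cv2.findContours(m,cv2.RETR_EXTERNAL,cv2.CHAIN_APPROX_NONE)[0],key=cv2.contourArea)
mm=np.zeros_like(m);cv2.drawContours(mm,[cn],-1,1,-1)
s=mm.astype(float)
p,f=sfit(s,KEEP,np.array([631.6,-1.6,0.]),285,150);print("keeper",p,f,s.sum())
print(np.median(h[:,:,1][mm>0]),np.median(h[:8,:8,1]))
d=(silh(KEEP,p,285,150,70,85)-s);print("diff +",(d>.5).sum(),"-",(d<-.5).sum())
E
```

```text
lid [ 443.226 -232.089   -0.097] 64.31158657985961
bar px [405.832 267.455] z38 [ 442.21  -231.117] z36 [ 442.178 -231.486]
keeper [633.144  -1.533  -0.004] 103.53468665897731 2256.0
100.0 116.5
diff + 0 - 128
```

```bash
python3 -m inch '[[[-0.5,-0.4,0],[0,0,0],1],[[-0.85,-0.7,0],[0,0,0],1],[[-0.85,-0.7,0],[0,0,0],1],[[-0.85,-0.7,0],[0,0,0],1],[[-0.85,-0.7,0],[0,0,0],1],[[-0.85,-0.7,0],[0,0,0],1],[[-0.85,-0.7,0],[0,0,0],1],[[-0.85,-0.7,0.5],[0,0,0],1],[[-0.85,-0.7,0.7],[0,0,0],1],[[-0.4,-0.35,0.7],[0,0,0],1],[[0,0,0],[0,0,0.83],1],[[0,0,0],[0,0,0],1]]'
```

```text
clock: 19.05
ee_pos: [438.8, -232.2, 58.6]
tcp_rot: [[0.1, 0.995, -0.002], [0.995, -0.1, 0.001], [0.001, -0.002, -1.0]]
wrist_force: [0.9, 0.0, -0.2]
grip_width: 85.3
gripper_force: 0.0
```

```bash
python3 -m inch '[[[0,0,0],[0,0,0],1],[[0,0,0],[0,0,0],1]]'
```

```text
clock: 19.25
ee_pos: [440.8, -232.2, 60.3]
tcp_rot: [[0.096, 0.995, 0.001], [0.995, -0.096, -0.0], [-0.0, 0.001, -1.0]]
wrist_force: [1.0, 0.3, 0.1]
grip_width: 85.5
gripper_force: 0.0
```

```bash
python3 -m inch '[[[0,0.07,0.6],[0,0,0],1],[[0,0,0.6],[0,0,0],1],[[0,0,0.6],[0,0,0],1],[[0,0,0.5],[0,0,0],1],[[0,0,0.34],[0,0,0],1],[[0,0,0],[0,0,0],1],[[0,0,0],[0,0,0],1]]' 60
```

```text
clock: 19.95
ee_pos: [442.8, -232.5, -18.7]
tcp_rot: [[0.098, 0.995, 0.0], [0.995, -0.098, -0.0], [-0.0, 0.0, -1.0]]
wrist_force: [0.2, 0.6, 1.0]
grip_width: 85.5
gripper_force: 0.0
```

```bash
python3 -m inch '[[[0,0,0],[0,0,0],0],[[0,0,0],[0,0,0],0],[[0,0,0],[0,0,0],0],[[0,0,0],[0,0,0],0],[[0,0,0],[0,0,0],0],[[0,0,0],[0,0,0],0],[[0,0,0],[0,0,0],0],[[0,0,0],[0,0,0],0],[[0,0,0],[0,0,0],0]]' 60
```

```text
clock: 20.85
ee_pos: [442.8, -232.8, -18.7]
tcp_rot: [[0.098, 0.995, 0.001], [0.995, -0.098, -0.0], [-0.0, 0.001, -1.0]]
wrist_force: [-0.9, -0.7, 5.0]
grip_width: 12.8
gripper_force: 59.7
```

```bash
python3 -m inch '[[[0,0,-0.2],[0,0,0],0],[[0,0,-0.4],[0,0,0],0],[[0,0,-0.6],[0,0,0],0],[[0,0,-0.6],[0,0,0],0],[[0,0,-0.6],[0,0,0],0],[[0,0,-0.6],[0,0,0],0],[[0,0,-0.5],[0,0,0],0],[[0,0,-0.2],[0,0,-0.4],0],[[0,0,0],[0,0,-0.39],0],[[0,0,0],[0,0,0],0],[[0,0,0],[0,0,0],0]]'
python3 -m inch '[[[0.3,0.1,0],[0,0,0],0],[[0.6,0.2,0],[0,0,0],0],[[0.8,0.27,0],[0,0,0],0],[[0.8,0.27,0],[0,0,0],0],[[0.8,0.27,0],[0,0,0],0],[[0.8,0.27,0],[0,0,0],0],[[0.8,0.27,0],[0,0,0],0],[[0.8,0.27,0],[0,0,0],0],[[0.7,0.25,0],[0,0,0],0],[[0.5,0.2,0],[0,0,0],0],[[0.3,0.1,0],[0,0,0],0],[[0,0,0],[0,0,0],0]]'
python3 -m inch '[[[0,0,0],[0,0,0],0],[[0,0,0],[0,0,0],0]]'
```

```text
clock: 21.95
ee_pos: [442.2, -232.5, 91.9]
tcp_rot: [[0.005, 1.0, -0.0], [1.0, -0.005, 0.0], [0.0, -0.0, -1.0]]
wrist_force: [-0.0, 0.4, -1.5]
grip_width: 12.8
gripper_force: 58.8
clock: 23.15
ee_pos: [517.4, -15.9, 91.6]
tcp_rot: [[0.002, 1.0, -0.0], [1.0, -0.002, -0.0], [-0.0, -0.0, -1.0]]
wrist_force: [0.1, 0.2, -2.6]
grip_width: 12.9
gripper_force: 58.8
clock: 23.35
ee_pos: [517.0, -17.5, 91.8]
tcp_rot: [[0.005, 1.0, -0.0], [1.0, -0.005, -0.0], [-0.0, -0.0, -1.0]]
wrist_force: [0.9, 0.3, -2.5]
grip_width: 12.3
gripper_force: 58.8
```

```bash
python3 -m inch '[[[0.3,0.07,0.3],[0,0,0],0],[[0.2,0.04,0.5],[0,0,0],0],[[0,0,0.2],[0,0,0],0],[[0,0,0],[0,0,0],0],[[0,0,0],[0,0,0],0]]'
python3 - <<'E'
from sil import *
s=arm.get_state();p=s["ee_pos"];k=[632.5,-1.5,-.004];out=[]
l=[p[0],p[1]+1,-.004]; zu=p[2]+18.7; print(p,zu)
for n,x0,y0,w,h,f in(("top",285,160,70,110,5),("side",265,150,110,110,4)):
    im=arm.read_camera(n)[:,:,::-1].copy();cv2.imwrite(f"pics/{n}8.png",im)
    c=cv2.resize(im[y0:y0+h,x0:x0+w],None,fx=f,fy=f,interpolation=cv2.INTER_CUBIC)
    def poly(P,col):
        q=((proj(n,P)-[x0,y0]+.5)*f).astype(np.int32); cv2.polylines(c,[q],True,col,1)
    for t in(1,-1):poly(pl(k,[(70,t*31.65,74),(70,t*46,74),(-70,t*56,74),(-70,t*41.4,74)]),(0,255,0))
    poly(pl(l,[(70,36,zu),(70,-36,zu),(-70,-45.8,zu),(-70,45.8,zu)]),(255,0,0))
    out.append(cv2.copyMakeBorder(c,0,560-c.shape[0],0,0,cv2.BORDER_CONSTANT) if c.shape[0]<560 else c)
cv2.imwrite("pics/c8.png",np.hstack(out))
E
```

```text
clock: 23.85
ee_pos: [520.5, -2.0, 61.8]
tcp_rot: [[0.004, 1.0, -0.0], [1.0, -0.004, -0.0], [-0.0, -0.0, -1.0]]
wrist_force: [0.4, 0.1, -1.6]
grip_width: 12.7
gripper_force: 58.7
[520.51011128  -2.04097706  61.82012486] 80.5201248630909
```

View pics/c8.png

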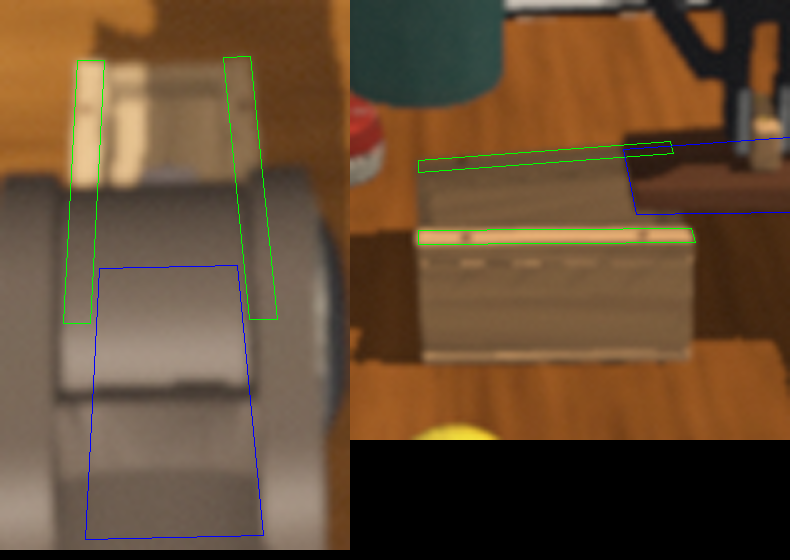

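The side view shows the lid outline where predicted, with its leading end near crop (630,210), and the keeper overlay fits. I'm lowering it now.

```bash
python3 -m inch '[[[0,0,0.2],[0,0,0],0],[[0,0,0.2],[0,0,0],0],[[0,0,0.15],[0,0,0],0],[[0,0,0.06],[0,0,0],0],[[0,0,0],[0,0,0],0],[[0,0,0],[0,0,0],0]]'
```

```text
clock: 24.55
ee_pos: [520.7, -1.8, 43.5]
tcp_rot: [[0.004, 1.0, 0.0], [1.0, -0.004, 0.0], [0.0, 0.0, -1.0]]
wrist_force: [0.0, 0.0, -1.4]
grip_width: 12.9
gripper_force: 58.7
```

```bash
for i in 1 2; do python3 -m inch '[[[0,0,0.03],[0,0,0],0],[[0,0,0],[0,0,0],0],[[0,0,0],[0,0,0],0]]' | egrep 'ee_pos|wrist'; done
```

```text
ee_pos: [520.7, -1.8, 43.1]
wrist_force: [-3.2, -0.3, 4.8]
ee_pos: [520.7, -1.8, 42.9]
wrist_force: [-5.8, 0.2, 10.7]
```

```bash
python3 -m inch '[[[0,0.2,-0.02],[0,0,0],0],[[0,0.4,0],[0,0,0],0],[[0,0.4,0],[0,0,0],0],[[0,0.4,0],[0,0,0],0],[[0,0.4,0],[0,0,0],0],[[0,0.2,0],[0,0,0],0],[[0,0,0],[0,0,0],0]]'
```

```text
clock: 25.85
ee_pos: [581.1, -2.1, 43.3]
tcp_rot: [[0.004, 1.0, 0.0], [1.0, -0.004, -0.0], [-0.0, 0.0, -1.0]]
wrist_force: [-3.8, -0.6, 8.6]
grip_width: 12.9
gripper_force: 60.2
```

```bash
python3 -m inch '[[[0,0.3,0],[0,0,0],0],[[0,0.3,0],[0,0,0],0],[[0,0.3,0],[0,0,0],0],[[0,0.3,0],[0,0,0],0],[[0,0,0],[0,0,0],0],[[0,0,0],[0,0,0],0]]'
```

```text
clock: 26.45
ee_pos: [617.3, -2.2, 43.3]
tcp_rot: [[0.004, 1.0, 0.001], [1.0, -0.004, -0.0], [-0.0, 0.001, -1.0]]
wrist_force: [-2.3, -0.3, 6.9]
grip_width: 12.6
gripper_force: 60.0
```

```bash
for i in 1 2 3; do python3 -m inch '[[[0,0.1,0],[0,0,0],0],[[0,0,0],[0,0,0],0],[[0,0,0],[0,0,0],0]]' | egrep 'ee_pos|wrist|rot'; done
```

```text
ee_pos: [618.9, -2.3, 43.3]
tcp_rot: [[0.003, 1.0, -0.001], [1.0, -0.003, -0.0], [-0.0, -0.001, -1.0]]
wrist_force: [-6.7, -1.8, 9.5]
ee_pos: [621.5, -2.4, 43.3]
tcp_rot: [[0.003, 1.0, -0.001], [1.0, -0.003, -0.0], [-0.0, -0.001, -1.0]]
wrist_force: [-8.5, -1.2, 10.0]
ee_pos: [624.3, -2.5, 43.3]
tcp_rot: [[0.003, 1.0, -0.002], [1.0, -0.003, -0.001], [-0.001, -0.002, -1.0]]
wrist_force: [-10.1, -1.2, 11.1]
```

```bash
for i in 1 2; do python3 -m inch '[[[-0.02,0.1,0],[0,0,0],0],[[0,0,0],[0,0,0],0],[[0,0,0],[0,0,0],0]]' | egrep 'ee_pos|wrist|rot'; done
```

```text
ee_pos: [627.2, -2.8, 43.3]
tcp_rot: [[0.003, 1.0, -0.002], [1.0, -0.003, 0.0], [0.0, -0.002, -1.0]]
wrist_force: [-9.1, -0.3, 11.4]
ee_pos: [628.9, -2.8, 43.3]
tcp_rot: [[0.003, 1.0, -0.004], [1.0, -0.003, 0.001], [0.001, -0.004, -1.0]]
wrist_force: [-12.9, 2.1, 13.3]
```

```bash
for i in 1 2 3; do python3 -m inch '[[[0,0.06,0],[0,0,0],0],[[0,0,0],[0,0,0],0],[[0,0,0],[0,0,0],0]]' | egrep 'ee_pos|wrist'; done
```

```text
ee_pos: [630.1, -2.8, 43.3]
wrist_force: [-15.0, 1.1, 14.5]
ee_pos: [631.4, -2.7, 43.3]
wrist_force: [-16.3, 2.0, 16.3]
ee_pos: [632.5, -2.8, 43.3]
wrist_force: [-20.0, 3.0, 16.7]
```

Run:
```python
from h import *
im=arm.read_camera("side")[:,:,::-1];cv2.imwrite("pics/side9.png",im)
cv2.imwrite("pics/c9.png",cv2.resize(im[165:250,270:365],None,fx=7,fy=7,interpolation=cv2.INTER_CUBIC))
k=[632.5,-1.5,-.004]
for d in(-8,-4,0):print(d,((proj("side",pl(k,[(70+d,27,74),(-70+d,37,74),(d,22,100)]))-[270,165]+.5)*7).round().tolist())
```

```text
-8 [[112.0, 290.0], [589.0, 287.0], [347.0, 194.0]]
-4 [[98.0, 291.0], [575.0, 287.0], [333.0, 195.0]]
0 [[85.0, 291.0], [561.0, 288.0], [320.0, 196.0]]
```

View pics/c9.png

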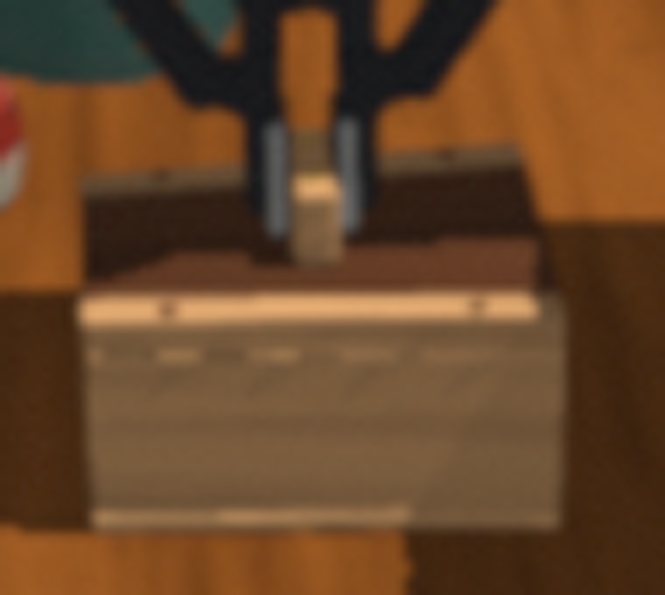

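```bash
python3 -m inch '[[[0,0.05,0],[0,0,0],0],[[0,0,0],[0,0,0],0],[[0,0,0],[0,0,0],0]]' | egrep 'ee_pos|wrist'
python3 -m inch '[[[0,-0.07,-0.03],[0,0,0],0],[[0,0,0],[0,0,0],0],[[0,0,0],[0,0,0],0]]' | egrep 'ee_pos|wrist'
```

```text
ee_pos: [632.6, -2.7, 43.3]
wrist_force: [-24.3, 2.3, 19.8]
ee_pos: [632.7, -2.8, 43.3]
wrist_force: [-14.6, 0.9, 10.0]
```

The lid has stopped advancing under load, so it is wedged. I'm releasing it and lifting away.

```bash
python3 -m inch '[[[0,-0.05,-0.02],[0,0,0],0],[[0,0,0],[0,0,0],0.6],[[0,0,0],[0,0,0],0.6],[[0,0,0],[0,0,0],0.6],[[0,0,0],[0,0,0],0.6],[[0,0,-0.3],[0,0,0],0.6],[[0,0,-0.7],[0,0,0],0.6],[[0,0,-0.9],[0,0,0],0.6],[[0,0,-0.9],[0,0,0],0.6],[[0,-0.9,-0.9],[0,0,0],0.6],[[0,-0.9,-0.9],[0,0,0],0.6],[[0,-0.9,0],[0,0,0],0.6]]'
python3 -m inch '[[[-0.9,-0.9,0],[0,0,0],0.6],[[-0.9,-0.9,0],[0,0,0],0.6],[[-0.9,-0.9,0],[0,0,0],0.6],[[-0.9,-0.9,0],[0,0,0],0.6],[[-0.9,0,0],[0,0,0],0.6],[[-0.9,0,0],[0,0,0],0.6],[[-0.9,0,0],[0,0,0],0.6],[[-0.9,0,0],[0,0,0],0.6],[[0,0,0],[0,0,0],0.6],[[0,0,0],[0,0,0],0.6]]' | grep ee_pos
python3 - <<'E'
from sil import *
np.set_printoptions(precision=1,suppress=True)
im=arm.read_camera("top")[:,:,::-1];cv2.imwrite("pics/topA.png",im)
im2=arm.read_camera("side")[:,:,::-1];cv2.imwrite("pics/sideA.png",im2)
# profile along keeper midline+25mm, at z=74: lid dark vs background
k=[632.5,-1.5,-.004]
h=cv2.cvtColor(im,cv2.COLOR_BGR2HSV);h2=cv2.cvtColor(im2,cv2.COLOR_BGR2HSV)
for y in(-20,20):
  for x in list(range(-86,-57,4))+list(range(58,87,4)):
    u=proj("top",pl(k,[(x,y,74)]))[0];a=cv2.getRectSubPix(im,(1,1),tuple(map(float,u)))[0,0]
    print(y,x,a,end=" | ")
  print()
ys,xs=np.mgrid[150:240,290:350];V=h[150:240,290:350,2].astype(float)
E
```

```text
clock: 30.7
ee_pos: [555.2, -3.2, 186.6]
tcp_rot: [[0.004, 1.0, 0.007], [1.0, -0.004, -0.0], [-0.0, 0.007, -1.0]]
wrist_force: [0.9, -0.8, -0.1]
grip_width: 51.1
gripper_force: 0.0
ee_pos: [445.1, -219.1, 182.3]
-20 -86 [ 50 118 181] | -20 -82 [ 54 123 186] | -20 -78 [ 75 131 186] | -20 -74 [ 88 129 169] | -20 -70 [ 73 106 147] | -20 -66 [ 63  94 141] | -20 -62 [ 61  94 143] | -20 -58 [ 61  94 143] | -20 58 [ 64  95 146] | -20 62 [ 62  93 143] | -20 66 [ 57  89 136] | -20 70 [ 43  76 119] | -20 74 [ 35  70 112] | -20 78 [ 30  67 108] | -20 82 [ 30  66 106] | -20 86 [ 30  68 108] | 
20 -86 [ 48 118 182] | 20 -82 [ 55 122 184] | 20 -78 [ 76 132 184] | 20 -74 [ 86 129 170] | 20 -70 [ 74 108 151] | 20 -66 [ 64  96 144] | 20 -62 [ 61  93 142] | 20 -58 [ 61  92 142] | 20 58 [ 57  89 134] | 20 62 [ 58  88 134] | 20 66 [ 55  85 132] | 20 70 [ 40  74 116] | 20 74 [ 32  71 112] | 20 78 [ 33  70 109] | 20 82 [ 31  67 107] | 20 86 [ 32  71 115] |
```

```bash
python3 -c "
from workcell import arm
print(arm.finish_job())"
```

```text
the job is handed in; nothing more can be done
None
```

I put the garlic in the keeper and slid the lid home until it stopped advancing under load; the last image put its ends within about 2 mm of flush. I handed the job in at about 32 s, and it returned no verdict. I did not re-measure the lemon, onion or timer, but the arm stayed well clear of them.

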